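# Close the draught shield and tare the balance

### The arm

A 7-joint arm with a two-finger parallel gripper is mounted at the origin on a cart in front of the work surface, level with it; the furniture and walls round the work are solid. World frame = base frame: x ahead of the robot, y to its left, z up, the work surface at z = 0. Lengths are in m, angles in rad, forces in N, time in s.
With the tool pointing down it reaches from about 0.4 to 0.875 m from the base axis. Payload 4.4 kg.
Tool frame: the origin (TCP) lies at the very end of the fingers, on their centre line; the grasp point (between the pads) lies 19 mm behind it (manip.grip_point_offset is the distance from the TCP to the grasp point, in m); z points along the fingers, y is the direction in which the jaws open and shut (so a half turn about z gives the same grasp; the last joint's range is limited). The gripper opens to 85 mm and grips with 20 to 120 N. Pads are 22 mm wide; open, the fingers measure 114 mm over their backs; the gripper's body (76 mm by 85 mm) begins 54 mm behind the grasp point. The pads swing forward as they close: fully open they stand 13 mm farther back than shut.
Start: joints at [-1.253, 0.628, 0.038, 1.517, -0.027, 0.996, -0.02], TCP at [0.243, 0.603, 0.195] pointing down, gripper open.
Joint ranges: [-3.06, 3.06], [-0.37, 2.12], [-1.25, 1.32], [0.18, 2.47], [-1.1, 4.24], [0.23, 1.98], [-2.94, 2.94]. Speed limits (rad/s): [2.57, 2.57, 3.14, 3.14, 3.14, 3.14, 3.14].

### API

Orientations are given as a unit quaternion [x, y, z, w].
In Python, from rig import manip, read_camera, camera_params, order gives the robot as it stands.
- The arm moves only by the tool play_rows, never from a script. Its argument "series" is a list of rows, each an object of numbers: "x", "y", "z": the shift along the tool's x, y, z in cm; "spin": the turn about the tool's z in rad; "jaw": the finger opening in cm, from 0 to 8.54. A call has 1 to 8 rows; each row shifts and turns the commanded pose from where the row before left it, along the tool's axes as they then stand; what a row does not reach is not made up. A row lasts 1/12 s, in which the tool goes at most 41.7 mm and 7.16 degrees, less where a joint would pass 70% of its speed; a pose out of reach is approached as far as the arm can. A call with a gripper value outside its range is refused whole. The fingers move at their own pace and stop on an object; "newtons" is the grip in N (left out, the last holds). Time passes only in rows, so rows that do not move let the fingers close. It gives the time, the measured TCP pose, the force and the opening at its end, in the units of the state.
- manip.get_state(): the state, without advancing time (a new reading comes with each control period).
- read_camera(name): name is "side" or "top"; returns (picture, depth): 384x512x3 uint8, red, green, blue; 384x512 float32, m along the optical axis (not along the pixel's ray), 0 where there is no reading.
- camera_params(name): a dict with "mtx" (3x3 intrinsics, pixels), "R" (3x3) and "t" (3): a world point X has camera coordinates R X + t. Camera axes: x right, y down, z forward; pixel columns grow to the right and rows downward; lengths in m; the calibration is good to about 2 mm. A picture is of the moment at which its call begins. camera_params takes no time and is no camera call.
- order.sign_off(): hands the job in, once; it reports no verdict.
The state is a dict: "time_s": time; "qpos": joint angles; "dq": joint speeds; "tau": joint torques, N m; "position": TCP position; "orientation": TCP orientation; "wrist_force": force on the tool from outside, world axes, zero at the start; "wrist_torque": the same for the moment, N m; "gripper_width": finger opening in m.
Only numpy, scipy, OpenCV 4.12 (cv2) and the standard library are available. Lean on these libraries where they do the work, as an engineer would, in place of code of your own. Each camera call takes 0.05 s, during which the arm holds its last target. There are 200 camera calls.

### The job

The white cup on the balance pan is about to be tared. Gently push the finger ledge on the balance's glass lid with the fingertips until the draught shield is fully shut; only then press the blue tare key lightly all the way down, let it spring back and draw the hand well clear. Leave the cup, the other keys and everything else on the bench alone.

Things in the scene. Friction and masses are not known exactly. Their poses are not given: they have to be found in the camera images.
- balance: grey and white precision balance, 260 (x) x 190 (y) mm, fixed; origin on the bench under its centre, x from its front (keys) to its back, z up. Key deck at z = 38 mm. Glass draught shield over x = -5..125, y = -65..65 mm, walls up to z = 140; its sliding glass lid's top face at z = 144.5. Steel pan, 90 mm across, inside at x = 60, y = 0, z = 62
- lid_open (a joint): how far the shield's glass lid is open, m: 0 fully shut (front stop), 0.08 fully back. It slides along the balance's x axis (shutting towards -x, its front) with about 1.5 N of friction and stays where left. Pane 128 x 126 x 4 mm
- lid: the glass lid, with a black wedge-shaped finger ledge on it, 80 mm wide (y), 20 mm high above the glass, axes as the balance's; origin at the foot of the ledge's upright face, mid-width, on the glass, 144.5 mm above the bench. The face looks to the back (+x), the ledge slopes down to 33 mm in front of it. Pushed there towards -x the lid shuts; then the origin is at balance x = 38.5, y = 0 mm
- blue_travel (a joint): travel of the blue tare key in m: 0 up, 0.004 fully down; a spring carries it up again. It starts to move at about 0.8 N and is fully down at 4 N; it acts at 0.0025.
- red_travel (a joint): travel of the red key in m: 0 up, 0.004 down, same spring as the blue key
- grey_travel (a joint): travel of the grey key in m: 0 up, 0.004 down, same spring as the blue key
- green_travel (a joint): travel of the green key in m: 0 up, 0.004 down, same spring as the blue key
- key_blue: the blue (tare) key cap, 18 (x) x 24 (y) mm; origin at the centre of its top, 45 mm above the bench, 7 mm above the deck when up; axes as the balance's. Four keys stand in a row along the balance's y at balance x = -95 mm, 42 mm between centres; which colour has which place differs from start to start
- key_red: the red key cap, size and origin as the blue one
- key_grey: the grey key cap, size and origin as the blue one
- key_green: the green key cap, size and origin as the blue one
- cup: empty white specimen cup with white lid, 65 mm across, 64 mm high, loose on the balance pan inside the draught shield; origin at the centre of its underside, its top 126 mm above the bench
- cup_yellow: specimen cup with yellow lid, 65 mm across, 64 mm high, loose on the bench to the left of the balance; origin at the centre of its underside
- forceps: steel forceps, 16 x 130 x 9 mm, lying loose on the bench to the left of the balance; origin under its middle, long axis y
- timer: white lab timer, 64 x 64 x 18 mm, loose on the bench to the right of the balance; origin under its middle
- marker: black marker pen, 16 x 133 x 18 mm, lying on the bench at the right; origin under its middle, long axis y
- notebook: red spiral notebook, 148 x 109 x 15 mm, on the bench at the front right; origin under its middle
Not all that is in view belongs to the job. Of the things like the cup, leave any that is purple; of the rest the larger one is meant.

How it is judged:
On the way, in this order (a step that is already met when the one before it is completed fails the run):
1. the glass lid is fully shut (within 4 mm) (value of joint lid_open below 0.004 m), for 0.2 s.
2. the blue tare key is pressed by the fingers (2.5 mm or more of its 4 mm) with the lid shut (value of joint blue_travel above 0.0025 m and contact force between the fingers and key_blue above 0.5 N and value of joint lid_open below 0.004 m), for 0.1 s.
At the end, for the whole second after the job is handed in: the lid is shut to within 4 mm, all four keys are up again (less than 1 mm down), the white cup stands upright and still on the pan, and the grasp point between the fingers is more than 60 mm from the blue key and from the finger ledge (value of joint lid_open below 0.004 m and value of joint each of blue_travel, red_travel, grey_travel, green_travel below 0.001 m and distance between the grasp point and key_blue above 0.06 m and distance between the grasp point and lid above 0.06 m and horizontal distance between cup and balance below 0.078 m and angle between cup's own z axis and vertical below 0.1 rad and height (world z) of cup below 0.068 m and linear speed of cup below 0.01 m/s); the robot touches nothing.
It fails at once if the blue key is pressed while the draught shield is open (value of joint blue_travel above 0.0015 m and value of joint lid_open above 0.004 m).
It fails at once if another key is pressed (more than 1.5 mm) (value of joint any of red_travel, grey_travel, green_travel above 0.0015 m).
It fails at once if the blue key is pressed with more than 20 N, or the balance or its lid is pushed with more than 30 N (contact force between the fingers and key_blue above 20 N or contact force between any of the fingers, the arm and balance above 30 N).
It fails at once if the cup on the pan is touched, shifted more than 8 mm or lifted (contact force between any of the fingers, the arm and cup above 0.3 N or distance of cup from where it was at the start of the episode above 0.008 m).
It fails at once if another loose thing on the bench (yellow-lidded cup, forceps, timer, notebook, marker) is shifted more than 15 mm (distance of any of cup_yellow, forceps, timer, notebook, marker from where it was at the start of the episode above 0.015 m).
It also fails if it takes over 48 s, if anything falls off the work surface, if the arm or the gripper's body presses on something with over 40 N, if the wrist force passes 120 N, or if a joint passes its speed limit or range.

## Working session

There is one attempt and no reset: what is moved stays moved. The work goes in short steps, Python scripts to look and compute and a tool call to move; the robot and the scene stay as the last step left them, time stands still between calls to the robot, and variables do not carry over. Pictures are saved under pics/ and viewed, about 8 in all and at most 12, crops included, and the job is handed in when it is done.

Besides the shell and the picture viewer there is one more tool, called after "Emit:" as a command line: name --argument value ..., lists and objects as JSON in quotes. play_rows: Moves the arm, as the interface text tells. Its arguments: {"type":"object","properties":{"series":{"type":"array","items":{"type":"object","properties":{"x":{"type":"number"},"y":{"type":"number"},"z":{"type":"number"},"spin":{"type":"number"},"jaw":{"type":"number"}}}},"newtons":{"type":"number"}},"required":["series"]}

```bash
mkdir -p pics; ls; python3 - <<'E'
from rig import manip, read_camera, camera_params
import cv2,numpy as np
for n in("side","top"):
    p,d=read_camera(n); np.savez(f"{n}0.npz",p=p,d=d); cv2.imwrite(f"pics/{n}0.png",cv2.cvtColor(p,cv2.COLOR_RGB2BGR))
    c=camera_params(n); print(n,c["mtx"],-c["R"].T@c["t"],c["R"])
s=manip.get_state(); print(s["time_s"],s["position"],s["orientation"],s["gripper_width"],s["wrist_force"])
E
```

```text
pics
side [[389.79837186   0.         256.08444623]
 [  0.         389.79837186 192.79495727]
 [  0.           0.           1.        ]] [0.27743028 1.20265622 0.60714859] [[-0.95281822 -0.30353974  0.00102899]
 [-0.136997    0.42700672 -0.89381043]
 [ 0.2708676  -0.85177983 -0.44844382]]
top [[419.29355189   0.         257.9729702 ]
 [  0.         419.29355189 193.17905407]
 [  0.           0.           1.        ]] [0.51208591 0.21057581 1.17149055] [[ 0.0289845  -0.99957644 -0.00261477]
 [-0.99694931 -0.02871847 -0.0725763 ]
 [ 0.07247047  0.00471038 -0.99735944]]
0.1 [0.24314122 0.60212849 0.19396747] [ 1.90722010e-01  9.81643694e-01 -8.67199515e-04 -1.41753383e-04] 0.08506555727645404 [-0.46468876 -0.90720533 -0.11905984]
```

View pics/top0.png

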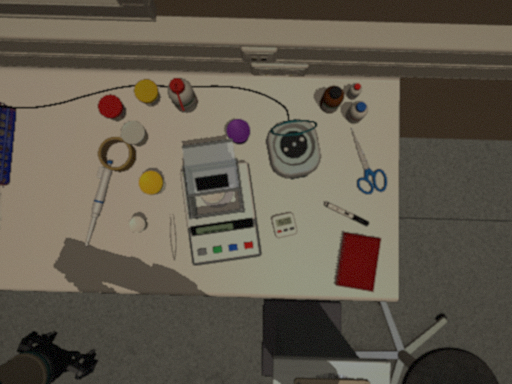

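View pics/side0.png

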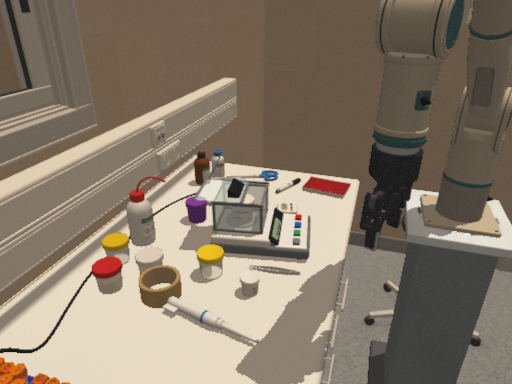

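The top view shows the balance with its keys in a row: grey (202,252), green (217,249), blue (233,247) and red (248,245). The black ledge is near (212,183), and the glass lid is pushed well back. The side view agrees. Next I'll measure these and enlarge the region.

```bash
cat > h.py <<'E'
import numpy as np,cv2
from rig import camera_params
def ray(n,uv,z):
    c=camera_params(n);R,t=c["R"],c["t"];o=-R.T@t
    d=R.T@np.linalg.inv(c["mtx"])@np.array([uv[0],uv[1],1.]);return o+d*(z-o[2])/d[2]
def proj(n,X):
    c=camera_params(n);p=c["mtx"]@(c["R"]@np.asarray(X)+c["t"]);return p[:2]/p[2]
def blobs(m,off=(0,0),amin=8):
    k,l,s,c=cv2.connectedComponentsWithStats(m.astype(np.uint8)*255)
    return [(s[i,4],c[i]+np.array(off),s[i,:4]) for i in range(1,k) if s[i,4]>=amin]
E
python3 - <<'E'
import numpy as np,cv2
from h import *
for n,(x0,y0,x1,y1) in dict(top=(170,125,270,270),side=(190,165,320,265)).items():
    f=np.load(f"{n}0.npz");p=f["p"][y0:y1,x0:x1];h=cv2.cvtColor(p,cv2.COLOR_RGB2HSV)
    H,S,V=[h[...,i].astype(int) for i in range(3)]
    for nm,m in dict(blue=(H>105)&(H<130)&(S>130),red=((H<8)|(H>172))&(S>130),green=(H>45)&(H<80)&(S>110),black=V<35).items():
        for a,c,s in blobs(m,(x0,y0)):
            zz=.1645 if nm=="black" else .045
            print(n,nm,a,c.round(1),s,ray(n,c,zz).round(4), "depth",f["d"][int(c[1]),int(c[0])])
a=cv2.cvtColor(np.load("top0.npz")["p"][125:270,170:270],cv2.COLOR_RGB2BGR)
b=cv2.cvtColor(np.load("side0.npz")["p"][165:265,190:320],cv2.COLOR_RGB2BGR)
a=cv2.resize(a,None,fx=4,fy=4,interpolation=2);b=cv2.resize(b,(390,300),interpolation=2)
o=np.zeros((580,790,3),np.uint8);o[:,:400]=a;o[:300,400:]=b
cv2.imwrite("pics/crop.png",cv2.convertScaleAbs(o,alpha=1.4))
E
```

```text
top blue 34 [232.5 247. ] [ 59 120   8   5] [0.448  0.2797 0.045 ] depth 1.125935
top red 46 [248.3 244.7] [ 74 117   9   7] [0.4555 0.2376 0.045 ] depth 1.1221553
top green 37 [216.9 249.2] [ 44 122   7   6] [0.4411 0.3211 0.045 ] depth 1.1187241
top black 360 [211.5 181.8] [26 50 32 15] [0.6096 0.3282 0.1645] depth 1.0180674
top black 234 [229.1 224.6] [21 94 62 16] [0.5079 0.2824 0.1645] depth 1.1150749
side blue 25 [297.3 224.5] [105  57   6   6] [0.4489 0.2866 0.045 ] depth 1.0811223
side red 145 [313.  183.5] [114  12  16  13] [0.4553 0.0097 0.045 ] depth 1.3955921
side red 26 [297.9 216.9] [106  49   5   6] [0.4562 0.2449 0.045 ] depth 1.1173542
side green 32 [296.5 232.5] [104  65   6   6] [0.4422 0.3275 0.045 ] depth 1.044118
side black 15 [236.7 182.7] [44 15  6  6] [0.6122 0.3206 0.1645] depth 1.0516123
side black 70 [233.8 192.8] [38 22 14 10] [0.5986 0.3792 0.1645] depth 1.006047
side black 11 [279.  215.4] [87 47  4  7] [0.4606 0.4549 0.1645] depth 1.1214802
side black 22 [273.4 241.1] [79 73  9  7] [0.445  0.5596 0.1645] depth 0.9978537
```

View pics/crop.png

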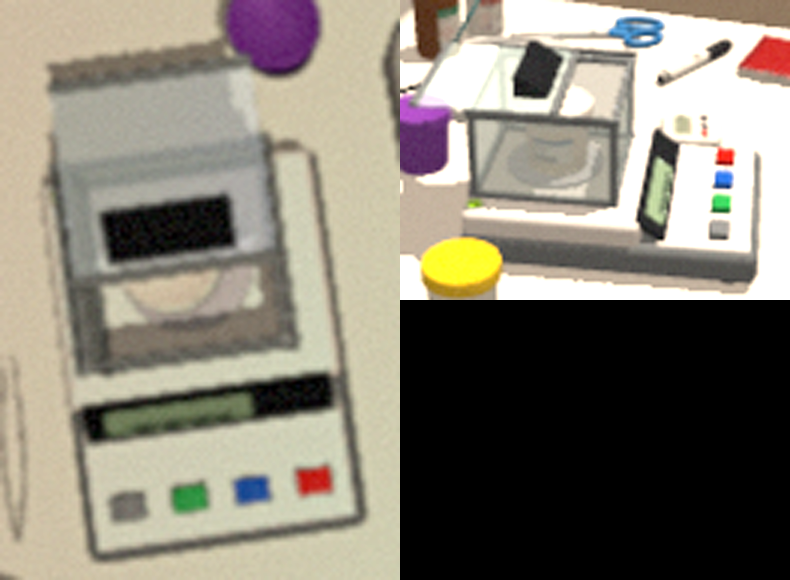

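The enlarged crop confirms the layout from left to right: grey, green, blue (the tare key, crop 252,489) and red. The one ledge is on the lid, and the white cup is under the glass. The purple pot at the back is to be left alone. Next is the ledge's upright edge and the yaw.

```bash
python3 - <<'E'
import numpy as np,cv2
from h import *
f=np.load("top0.npz");p=f["p"]
m=np.zeros(p.shape[:2],np.uint8);m[170:195,190:232]=p[170:195,190:232].max(2)<45
r=cv2.minAreaRect(cv2.findNonZero(m));print(r)
b=cv2.boxPoints(r);b=b[np.argsort(b[:,1])]
for q in b: print(q, ray("top",q,.1645).round(4),ray("top",q,.1445).round(4))
back=(ray("top",b[0],.1645)+ray("top",b[1],.1645))/2;print("back",back)
yaw=np.deg2rad(9.8);c,s=np.cos(yaw),np.sin(yaw);Rm=np.array([[c,-s],[s,c]])
blue=np.array([.448,.2805]);o=blue-Rm@[-.095,-.021];print("bal",o,"shut",o+Rm@[.0385,0],"local back",Rm.T@(back[:2]-o))
for n in("top","side"): 
  for X in ([*(o+Rm@[-.13,-.095]),.03],[*(o+Rm@[-.13,.095]),.03],[*(o+Rm@[-.005,.065]),.14],[*(o+Rm@[-.005,-.065]),.14],[*(o+Rm@[.125,.065]),.14]): print(n,proj(n,X).round(1))
tx=np.array([-.927,.374]);ty=np.array([.374,.927])
d=(o+Rm@[.145,0])-np.array([.24314,.60213]);print("goto",o+Rm@[.145,0],"tool shift x,y cm",d@tx*100,d@ty*100)
E
```

```text
((211.69998168945312, 181.90000915527344), (12.162237167358398, 31.112699508666992), 81.8698959350586)
[226.23997 173.68001] [0.6303 0.2934 0.1645] [0.6326 0.295  0.1445]
[195.43999 178.08   ] [0.6175 0.3674 0.1645] [0.6195 0.3705 0.1445]
[227.95998 185.72002] [0.6012 0.2882 0.1645] [0.603  0.2897 0.1445]
[197.15999 190.12001] [0.5884 0.3621 0.1645] [0.5899 0.3651 0.1445]
back [0.62386588 0.33036025 0.1645    ]
bal [0.53803935 0.31736347] shut [0.57597755 0.32391653] local back [ 0.08678631 -0.00180136]
top [261.5 255.7]
top [191.7 265.7]
top [190.  217.6]
top [242.4 210.1]
top [183.2 165.6]
side [310.8 215.8]
side [309.8 253.2]
side [262.5 206. ]
side [268.2 184. ]
side [211.8 202.6]
goto [0.6809235  0.34204385] tool shift x,y cm -50.30975226545094 -7.736883750433493
```

Emit:
play_rows --series '[{"z": -1.5,"spin": -0.11,"jaw": 0},{"z": -1.5,"spin": -0.11,"jaw": 0},{"z": -1.5,"spin": -0.11,"jaw": 0},{"z": -1.5,"spin": -0.11,"jaw": 0},{"z": -1.5,"spin": -0.115,"jaw": 0},{"jaw": 0},{"jaw": 0}]' --newtons 40

```text
validation failed for argument at $.se...
```

Emit:
play_rows --series '[{"x": 0,"y": 0,"z": -1.5,"spin": -0.11,"jaw": 0},{"x": 0,"y": 0,"z": -1.5,"spin": -0.11,"jaw": 0},{"x": 0,"y": 0,"z": -1.5,"spin": -0.11,"jaw": 0},{"x": 0,"y": 0,"z": -1.5,"spin": -0.11,"jaw": 0},{"x": 0,"y": 0,"z": -1.5,"spin": -0.115,"jaw": 0},{"x": 0,"y": 0,"z": 0,"spin": 0,"jaw": 0}]' --newtons 40

```text
time_s: 0.6
position: [0.244, 0.6043, 0.2726]
orientation: [-0.087, 0.996, 0.002, 0.001]
wrist_force: [0.8, -0.8, -0.0]
gripper_width: 0.0126
```

Emit:
play_rows --series '[{"x": -2.42,"y": -2.07,"z": 0,"spin": 0,"jaw": 0},{"x": -2.42,"y": -2.07,"z": 0,"spin": 0,"jaw": 0},{"x": -2.42,"y": -2.07,"z": 0,"spin": 0,"jaw": 0},{"x": -2.42,"y": -2.07,"z": 0,"spin": 0,"jaw": 0},{"x": -2.42,"y": -2.07,"z": 0,"spin": 0,"jaw": 0},{"x": -2.42,"y": -2.07,"z": 0,"spin": 0,"jaw": 0},{"x": -2.42,"y": -2.07,"z": 0,"spin": 0,"jaw": 0},{"x": -2.42,"y": -2.07,"z": 0,"spin": 0,"jaw": 0}]'

```text
time_s: 1.27
position: [0.4632, 0.4711, 0.2684]
orientation: [-0.084, 0.996, -0.001, -0.001]
wrist_force: [0.1, 0.0, 0.4]
gripper_width: -0.0001
```

Emit:
play_rows --series '[{"x": -2.42,"y": -2.07,"z": 0,"spin": 0,"jaw": 0},{"x": -2.42,"y": -2.07,"z": 0,"spin": 0,"jaw": 0},{"x": -2.42,"y": -2.07,"z": 0,"spin": 0,"jaw": 0},{"x": -2.42,"y": -2.07,"z": 0,"spin": 0,"jaw": 0},{"x": -2.42,"y": -2.07,"z": 0,"spin": 0,"jaw": 0},{"x": -2.42,"y": -2.07,"z": 0,"spin": 0,"jaw": 0},{"x": -2.42,"y": -2.07,"z": 0,"spin": 0,"jaw": 0},{"x": -2.42,"y": -2.07,"z": 0,"spin": 0,"jaw": 0}]'

```text
time_s: 1.93
position: [0.682, 0.3411, 0.2681]
orientation: [-0.084, 0.996, -0.0, -0.001]
wrist_force: [1.0, 0.2, 1.1]
gripper_width: -0.0001
```

Emit:
play_rows --series '[{"x": 0,"y": 0,"z": 2.5,"spin": 0,"jaw": 0},{"x": 0,"y": 0,"z": 2.5,"spin": 0,"jaw": 0},{"x": 0,"y": 0,"z": 2.5,"spin": 0,"jaw": 0},{"x": 0,"y": 0,"z": 1.5,"spin": 0,"jaw": 0},{"x": 0,"y": 0,"z": 0,"spin": 0,"jaw": 0},{"x": 0,"y": 0,"z": 0,"spin": 0,"jaw": 0}]'

```text
time_s: 2.43
position: [0.6804, 0.3419, 0.1778]
orientation: [-0.085, 0.996, -0.001, -0.002]
wrist_force: [-0.5, 0.6, 0.5]
gripper_width: 0.0
```

Emit:
play_rows --series '[{"x": 0,"y": 0,"z": 1,"spin": 0,"jaw": 0},{"x": 0,"y": 0,"z": 1,"spin": 0,"jaw": 0},{"x": 0,"y": 0,"z": 0.5,"spin": 0,"jaw": 0},{"x": 0,"y": 0,"z": 0,"spin": 0,"jaw": 0},{"x": 0,"y": 0,"z": 0,"spin": 0,"jaw": 0}]'

```text
time_s: 2.85
position: [0.6812, 0.3423, 0.1546]
orientation: [-0.085, 0.996, -0.0, -0.0]
wrist_force: [0.8, 0.2, 0.5]
gripper_width: -0.0002
```

```bash
cat > snap.py <<'E'
import sys,cv2,numpy as np
from rig import manip,read_camera
o=np.zeros((600,800,3),np.uint8)
(a,_),(b,_)=read_camera("top"),read_camera("side")
np.savez(sys.argv[1]+".npz",top=a,side=b)
a=cv2.resize(a[120:270,165:265],(400,600),interpolation=2);b=cv2.resize(b[140:270,190:320],(400,400),interpolation=2)
o[:,:400]=a;o[:400,400:]=b
cv2.imwrite(f"pics/{sys.argv[1]}.png",cv2.convertScaleAbs(cv2.cvtColor(o,cv2.COLOR_RGB2BGR),alpha=1.4))
s=manip.get_state();print(s["time_s"],s["position"],s["wrist_force"])
E
python3 snap.py s1
```

```text
2.95 [0.68169672 0.34252855 0.15537639] [ 0.85780646 -0.18799386 -0.22765506]
```

View pics/s1.png

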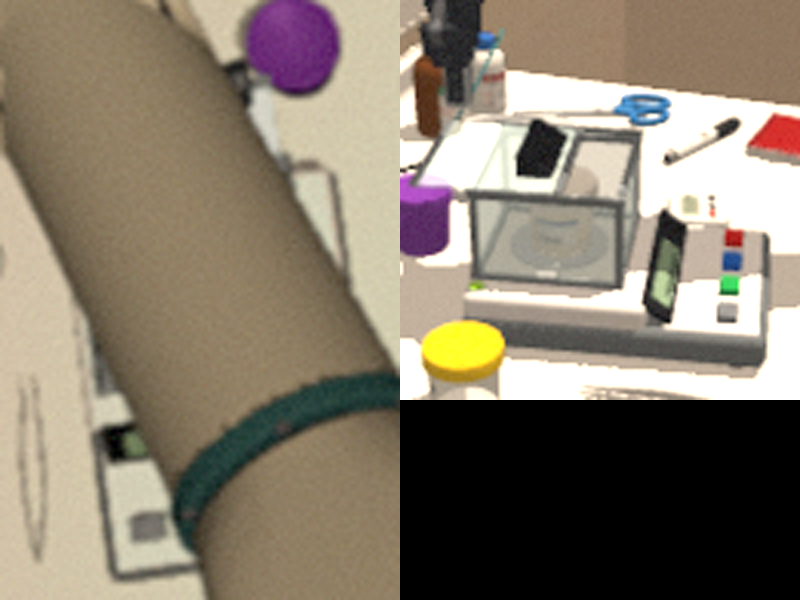

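The side view shows the fingertips just above the glass, behind the ledge at crop (455,100), and nothing is touching. The top view is blocked by the forearm. I'll push gently.

Emit:
play_rows --series '[{"x": 0.5,"y": 0,"z": 0.3,"spin": 0,"jaw": 0},{"x": 0.5,"y": 0,"z": 0,"spin": 0,"jaw": 0},{"x": 0.5,"y": 0,"z": 0,"spin": 0,"jaw": 0},{"x": 0.5,"y": 0,"z": 0,"spin": 0,"jaw": 0},{"x": 0.5,"y": 0,"z": 0,"spin": 0,"jaw": 0},{"x": 0.5,"y": 0,"z": 0,"spin": 0,"jaw": 0},{"x": 0.5,"y": 0,"z": 0,"spin": 0,"jaw": 0},{"x": 0.2,"y": 0,"z": 0,"spin": 0,"jaw": 0}]'

```text
time_s: 3.62
position: [0.6439, 0.3361, 0.152]
orientation: [-0.086, 0.996, 0.0, -0.0]
wrist_force: [-0.6, 0.0, -0.3]
gripper_width: -0.0
```

Emit:
play_rows --series '[{"x": 0.25,"y": 0,"z": 0,"spin": 0,"jaw": 0},{"x": 0.25,"y": 0,"z": 0,"spin": 0,"jaw": 0},{"x": 0.25,"y": 0,"z": 0,"spin": 0,"jaw": 0},{"x": 0.25,"y": 0,"z": 0,"spin": 0,"jaw": 0},{"x": 0.25,"y": 0,"z": 0,"spin": 0,"jaw": 0},{"x": 0.25,"y": 0,"z": 0,"spin": 0,"jaw": 0},{"x": 0.25,"y": 0,"z": 0,"spin": 0,"jaw": 0},{"x": 0.25,"y": 0,"z": 0,"spin": 0,"jaw": 0}]'

```text
time_s: 4.28
position: [0.6249, 0.3326, 0.1518]
orientation: [-0.085, 0.996, 0.0, -0.0]
wrist_force: [-0.2, 0.0, 0.1]
gripper_width: -0.0001
```

```bash
python3 snap.py s2
```

```text
4.3833 [0.62466588 0.33266511 0.15181879] [ 0.31173887  0.14575211 -0.39747359]
```

View pics/s2.png

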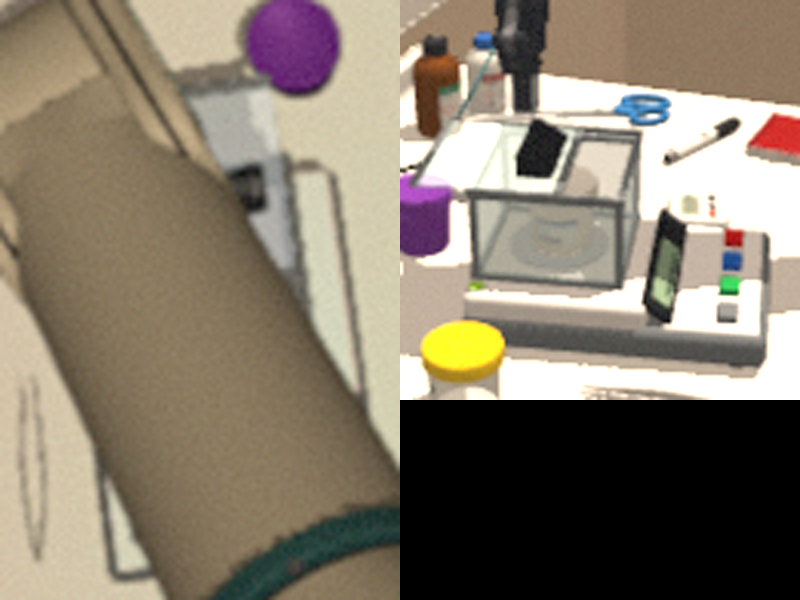

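```bash
python3 - <<'E'
import numpy as np,cv2
from h import *
c=lambda n,p:((p-[190,140])/.325+[400,0]) if n=="side" else ((p-[165,120])*4)
print("tcp",c("side",proj("side",[.6247,.3327,.152])))
yaw=np.deg2rad(9.8);R=np.array([[np.cos(yaw),-np.sin(yaw)],[np.sin(yaw),np.cos(yaw)]]);o=np.array([.538,.3174])
for x in(.0885,.0885-.033):
  for y in(-.04,.04):
    for z in(.1445,.1645):
      print(x,y,z,c("side",proj("side",[*(o+R@[x,y]),z])).round())
# triangulate side-view corner pixels
for px in [(543,119),(565,130),(552,176),(517,172)]:
  p=np.array([(px[0]-400)*.325+190,px[1]*.325+140]); print(px,[ray("side",p,z).round(3) for z in(.1445,.1645)])
E
```

```text
tcp [525.67713342 148.32434165]
0.0885 -0.04 0.1445 [534. 136.]
0.0885 -0.04 0.1645 [534. 116.]
0.0885 0.04 0.1445 [516. 177.]
0.0885 0.04 0.1645 [515. 155.]
0.055499999999999994 -0.04 0.1445 [570. 139.]
0.055499999999999994 -0.04 0.1645 [570. 118.]
0.055499999999999994 0.04 0.1445 [555. 179.]
0.055499999999999994 0.04 0.1645 [555. 158.]
(543, 119) [array([0.637, 0.255, 0.145]), array([0.622, 0.296, 0.164])]
(565, 130) [array([0.61 , 0.272, 0.144]), array([0.596, 0.312, 0.164])]
(552, 176) [array([0.59 , 0.361, 0.144]), array([0.577, 0.398, 0.164])]
(517, 172) [array([0.621, 0.363, 0.144]), array([0.606, 0.4  , 0.164])]
```

```bash
python3 - <<'E'
import numpy as np,cv2
from h import *
from rig import read_camera,manip,camera_params
print("start tcp", proj("side",[.2431,.6021,.194]),proj("top",[.2431,.6021,.194]))
p,d=read_camera("side"); np.savez("side2.npz",p=p,d=d)
s=manip.get_state();print(s["position"],proj("side",s["position"]))
C=camera_params("side")
for v in range(145,192,3):
  row=[]
  for u in(226,229,232,235,238):
    X=C["R"].T@(d[v,u]*np.linalg.inv(C["mtx"])@[u,v,1]-C["t"]); row.append((X.round(3).tolist(),p[v,u].tolist()) if u==232 else X.round(3).tolist())
  print(v,row[1:4])
im=cv2.cvtColor(np.hstack([cv2.resize(p[130:210,190:270],(400,400),interpolation=2),cv2.resize(np.load("side0.npz")["p"][140:260,330:450],(400,400),interpolation=2)]),cv2.COLOR_RGB2BGR)
cv2.imwrite("pics/f.png",cv2.convertScaleAbs(im,alpha=2))
E
```

```text
start tcp [377.74285548 259.43504069] [ 84.25702525 336.78814916]
[0.62503445 0.33266105 0.1518916 ] [230.73413382 188.21908834]
145 [[0.611, 0.37, 0.288], ([0.61, 0.353, 0.282], [28, 25, 29]), [0.604, 0.347, 0.281]]
148 [[0.614, 0.363, 0.277], ([0.61, 0.354, 0.274], [31, 33, 33]), [0.604, 0.348, 0.273]]
151 [[0.604, 0.389, 0.28], ([0.611, 0.351, 0.266], [28, 28, 27]), [0.605, 0.348, 0.265]]
154 [[0.604, 0.391, 0.273], ([0.612, 0.349, 0.256], [30, 27, 28]), [0.605, 0.347, 0.257]]
157 [[0.606, 0.384, 0.262], ([0.606, 0.366, 0.256], [29, 26, 27]), [0.613, 0.326, 0.24]]
160 [[0.611, 0.374, 0.25], ([0.606, 0.366, 0.248], [28, 27, 27]), [0.613, 0.326, 0.231]]
163 [[0.615, 0.363, 0.237], ([0.608, 0.362, 0.238], [29, 29, 32]), [0.615, 0.322, 0.221]]
166 [[0.623, 0.344, 0.221], ([0.616, 0.343, 0.221], [65, 63, 58]), [0.613, 0.327, 0.215]]
169 [[0.623, 0.345, 0.213], ([0.615, 0.344, 0.214], [55, 52, 49]), [0.615, 0.324, 0.205]]
172 [[0.625, 0.342, 0.203], ([0.615, 0.345, 0.205], [53, 48, 48]), [0.614, 0.328, 0.199]]
175 [[0.624, 0.344, 0.195], ([0.616, 0.343, 0.196], [54, 55, 52]), [0.761, -0.055, 0.007]]
178 [[0.735, 0.07, 0.053], ([0.725, 0.067, 0.053], [139, 130, 118]), [0.628, 0.292, 0.164]]
181 [[0.653, 0.274, 0.143], ([0.628, 0.315, 0.165], [27, 29, 22]), [0.622, 0.309, 0.163]]
184 [[0.646, 0.293, 0.143], ([0.621, 0.333, 0.165], [18, 25, 25]), [0.617, 0.322, 0.161]]
187 [[0.622, 0.351, 0.165], ([0.616, 0.345, 0.162], [32, 32, 32]), [0.612, 0.335, 0.158]]
190 [[0.617, 0.366, 0.164], ([0.61, 0.362, 0.163], [29, 25, 28]), [0.607, 0.349, 0.157]]
```

View pics/f.png

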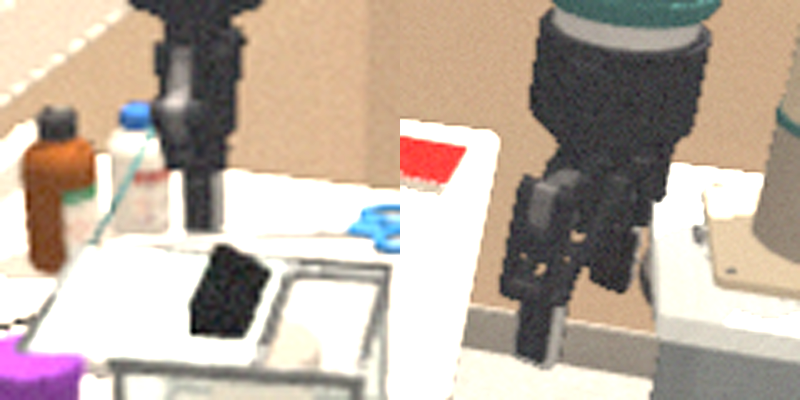

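The close-up shows a disagreement. The pose says the tip is at z = 0.152, but the depth image puts the visible fingertip end (crop 205,230) at about z = 0.192. It passed above the ledge, and the lid did not move. I'll trust the camera: measure this offset, back off, and go lower in small steps.

```bash
cat > tip.py <<'E'
import numpy as np
from rig import read_camera,camera_params,manip
def cloud(n,d):
    C=camera_params(n);v,u=np.nonzero(d);P=np.linalg.inv(C["mtx"])@np.vstack([u,v,np.ones(len(u))])*d[v,u]
    return (C["R"].T@(P-C["t"][:,None])).T
def tip(d,pos,r=.03,zlo=-.02):
    X=cloud("side",d);m=(np.hypot(*(X[:,:2]-pos[:2]).T)<r)&(X[:,2]>zlo)
    X=X[m];X=X[np.argsort(X[:,2])];return X
E
python3 - <<'E'
from tip import *
f=np.load("side0.npz");X=tip(f["d"],[.2431,.6021],.09,.1);print("start",X[:6].round(3),X[60:63].round(3))
f=np.load("side2.npz");X=tip(f["d"],[.625,.3327],.03,.172);print("now",X[:40:4].round(3))
s=manip.get_state();print(s["position"],s["orientation"],s["qpos"],s["gripper_width"])
E
```

```text
start [[0.222 0.564 0.243]
 [0.227 0.563 0.243]
 [0.23  0.561 0.243]
 [0.257 0.651 0.243]
 [0.229 0.561 0.244]
 [0.268 0.646 0.244]] [[0.217 0.566 0.249]
 [0.223 0.565 0.249]
 [0.224 0.562 0.249]]
now [[0.632 0.338 0.189]
 [0.629 0.34  0.19 ]
 [0.632 0.339 0.192]
 [0.624 0.344 0.195]
 [0.618 0.344 0.196]
 [0.634 0.341 0.198]
 [0.626 0.347 0.199]
 [0.613 0.336 0.199]
 [0.626 0.345 0.201]
 [0.613 0.329 0.202]]
[0.62503445 0.33266105 0.1518916 ] [-8.55792046e-02  9.96331370e-01  3.39956466e-05  2.36574165e-05] [-0.48784703  0.75846437 -0.07710048  1.37444511  0.06251517  1.01097611
  1.16507321] -0.00010847853033649069
```

Emit:
play_rows --series '[{"x": -1,"y": 0,"z": 0,"spin": 0,"jaw": 0},{"x": -1,"y": 0,"z": 0,"spin": 0,"jaw": 0},{"x": -1,"y": 0,"z": 0,"spin": 0,"jaw": 0},{"x": -1,"y": 0,"z": 0,"spin": 0,"jaw": 0},{"x": -0.5,"y": 0,"z": 0,"spin": 0,"jaw": 0},{"x": 0,"y": 0,"z": 1,"spin": 0,"jaw": 0},{"x": 0,"y": 0,"z": 1,"spin": 0,"jaw": 0},{"x": 0,"y": 0,"z": 0,"spin": 0,"jaw": 0}]'

```text
time_s: 5.1
position: [0.6669, 0.3393, 0.1283]
orientation: [-0.086, 0.996, -0.001, -0.003]
wrist_force: [-0.3, -0.1, -1.4]
gripper_width: 0.0
```

```bash
cat > chk.py <<'E'
import sys
from tip import *
p,d=read_camera("side");s=manip.get_state();np.savez(sys.argv[1],p=p,d=d)
X=tip(d,s["position"],.03,float(sys.argv[2]))
dark=X[:: max(1,len(X)//12)];print(s["time_s"],s["position"].round(4) if hasattr(s["position"],"round") else s["position"],s["wrist_force"]);print(X[:24:3].round(3))
E
python3 chk.py c1.npz 0.15
```

```text
5.15 [0.6674 0.3396 0.1293] [-0.39901188  0.28463416 -0.06791528]
[[0.662 0.345 0.165]
 [0.667 0.345 0.167]
 [0.664 0.345 0.167]
 [0.659 0.345 0.168]
 [0.659 0.344 0.17 ]
 [0.655 0.34  0.172]
 [0.661 0.352 0.173]
 [0.658 0.352 0.174]]
```

The offset is consistent in every view, including the start view with the fingers open: the real fingertips sit about 36–37 mm higher than the reported TCP. I'll lower to a true z of about 0.153, then push.

Emit:
play_rows --series '[{"x": 0,"y": 0,"z": 0.5,"spin": 0,"jaw": 0},{"x": 0,"y": 0,"z": 0.4,"spin": 0,"jaw": 0},{"x": 0,"y": 0,"z": 0.3,"spin": 0,"jaw": 0},{"x": 0,"y": 0,"z": 0,"spin": 0,"jaw": 0},{"x": 0,"y": 0,"z": 0,"spin": 0,"jaw": 0}]'

```text
time_s: 5.57
position: [0.6694, 0.3403, 0.1197]
orientation: [-0.086, 0.996, -0.0, -0.0]
wrist_force: [0.6, -0.7, -0.1]
gripper_width: -0.0004
```

```bash
python3 chk.py c2.npz 0.1475
```

```text
5.6167 [0.6695 0.3404 0.12  ] [ 0.11297629  0.52361053 -0.75000024]
[[0.669 0.343 0.148]
 [0.673 0.347 0.158]
 [0.661 0.346 0.159]
 [0.668 0.351 0.16 ]
 [0.661 0.347 0.162]
 [0.677 0.349 0.164]
 [0.667 0.353 0.165]
 [0.667 0.352 0.167]]
```

Emit:
play_rows --series '[{"x": 0.3,"y": 0,"z": 0.3,"spin": 0,"jaw": 0},{"x": 0.5,"y": 0,"z": 0,"spin": 0,"jaw": 0},{"x": 0.5,"y": 0,"z": 0,"spin": 0,"jaw": 0},{"x": 0.4,"y": 0,"z": 0,"spin": 0,"jaw": 0},{"x": 0.4,"y": 0,"z": 0,"spin": 0,"jaw": 0},{"x": 0.3,"y": 0,"z": 0,"spin": 0,"jaw": 0},{"x": 0.3,"y": 0,"z": 0,"spin": 0,"jaw": 0},{"x": 0.3,"y": 0,"z": 0,"spin": 0,"jaw": 0}]'

```text
time_s: 6.28
position: [0.6397, 0.3352, 0.1169]
orientation: [-0.085, 0.996, 0.0, 0.0]
wrist_force: [-0.9, -0.6, -0.1]
gripper_width: 0.0001
```

Emit:
play_rows --series '[{"x": 0.25,"y": 0,"z": 0,"spin": 0,"jaw": 0},{"x": 0.25,"y": 0,"z": 0,"spin": 0,"jaw": 0},{"x": 0.25,"y": 0,"z": 0,"spin": 0,"jaw": 0},{"x": 0.25,"y": 0,"z": 0,"spin": 0,"jaw": 0},{"x": 0.25,"y": 0,"z": 0,"spin": 0,"jaw": 0},{"x": 0.25,"y": 0,"z": 0,"spin": 0,"jaw": 0},{"x": 0.25,"y": 0,"z": 0,"spin": 0,"jaw": 0},{"x": 0.25,"y": 0,"z": 0,"spin": 0,"jaw": 0}]'

```text
time_s: 6.95
position: [0.6201, 0.3318, 0.1169]
orientation: [-0.085, 0.996, 0.0, 0.0]
wrist_force: [0.3, -0.5, -0.5]
gripper_width: 0.0001
```

```bash
python3 snap.py s3
```

```text
7.05 [0.61950467 0.33165939 0.11682664] [-0.06207464  0.11394894 -0.9640244 ]
```

View pics/s3.png

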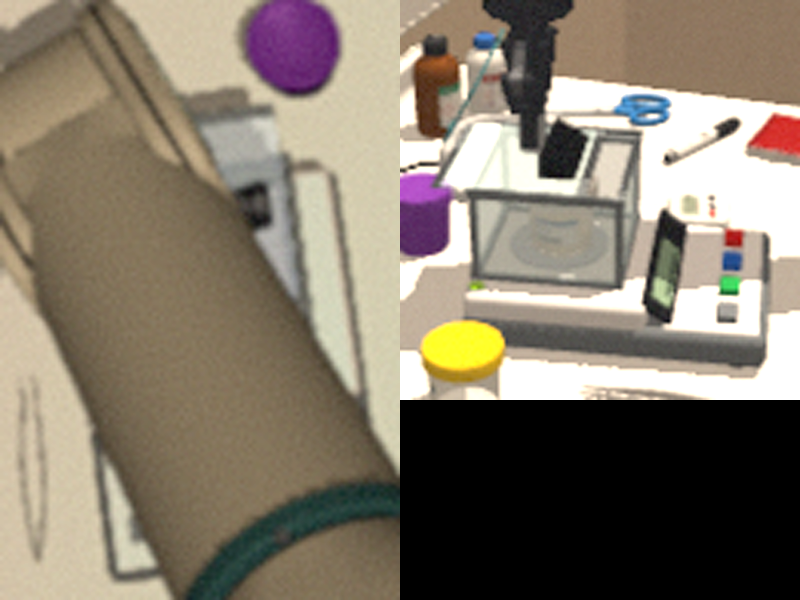

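The lid is now moving with the fingers. The ledge went from crop (543,148) to (565,150), about 20 mm, with roughly 30 mm left. I'll continue.

Emit:
play_rows --series '[{"x": 0.25,"y": 0,"z": 0,"spin": 0,"jaw": 0},{"x": 0.25,"y": 0,"z": 0,"spin": 0,"jaw": 0},{"x": 0.25,"y": 0,"z": 0,"spin": 0,"jaw": 0},{"x": 0.25,"y": 0,"z": 0,"spin": 0,"jaw": 0},{"x": 0.25,"y": 0,"z": 0,"spin": 0,"jaw": 0},{"x": 0.25,"y": 0,"z": 0,"spin": 0,"jaw": 0},{"x": 0.25,"y": 0,"z": 0,"spin": 0,"jaw": 0},{"x": 0.25,"y": 0,"z": 0,"spin": 0,"jaw": 0}]'

```text
time_s: 7.72
position: [0.6002, 0.3283, 0.1168]
orientation: [-0.085, 0.996, -0.0, -0.0]
wrist_force: [1.9, 0.4, -0.8]
gripper_width: -0.0002
```

Emit:
play_rows --series '[{"x": 0.2,"y": 0,"z": 0,"spin": 0,"jaw": 0},{"x": 0.15,"y": 0,"z": 0,"spin": 0,"jaw": 0},{"x": 0.15,"y": 0,"z": 0,"spin": 0,"jaw": 0},{"x": 0.1,"y": 0,"z": 0,"spin": 0,"jaw": 0},{"x": 0.1,"y": 0,"z": 0,"spin": 0,"jaw": 0},{"x": 0,"y": 0,"z": 0,"spin": 0,"jaw": 0}]'

```text
time_s: 8.22
position: [0.5933, 0.3271, 0.1167]
orientation: [-0.086, 0.996, -0.0, -0.0]
wrist_force: [-0.0, -0.1, 0.0]
gripper_width: -0.0002
```

Emit:
play_rows --series '[{"x": 0.1,"y": 0,"z": 0,"spin": 0,"jaw": 0},{"x": 0.1,"y": 0,"z": 0,"spin": 0,"jaw": 0},{"x": 0.1,"y": 0,"z": 0,"spin": 0,"jaw": 0},{"x": 0,"y": 0,"z": 0,"spin": 0,"jaw": 0}]'

```text
time_s: 8.55
position: [0.5904, 0.3266, 0.1168]
orientation: [-0.086, 0.996, -0.0, -0.0]
wrist_force: [1.5, 0.1, -0.3]
gripper_width: -0.0
```

Emit:
play_rows --series '[{"x": 0.1,"y": 0,"z": 0,"spin": 0,"jaw": 0},{"x": 0.1,"y": 0,"z": 0,"spin": 0,"jaw": 0},{"x": 0,"y": 0,"z": 0,"spin": 0,"jaw": 0}]'

```text
time_s: 8.8
position: [0.5884, 0.3262, 0.1168]
orientation: [-0.086, 0.996, -0.0, -0.0]
wrist_force: [1.1, -0.1, -0.2]
gripper_width: 0.0003
```

Emit:
play_rows --series '[{"x": 0.1,"y": 0,"z": 0,"spin": 0,"jaw": 0},{"x": 0.1,"y": 0,"z": 0,"spin": 0,"jaw": 0},{"x": 0,"y": 0,"z": 0,"spin": 0,"jaw": 0}]'

```text
time_s: 9.05
position: [0.5882, 0.3262, 0.1169]
orientation: [-0.085, 0.996, 0.0, 0.002]
wrist_force: [5.2, 1.1, -4.4]
gripper_width: 0.0
```

```bash
python3 snap.py s4
```

```text
9.15 [0.58822207 0.3262637  0.11690748] [ 4.30795793  1.66077561 -4.11856155]
```

View pics/s4.png

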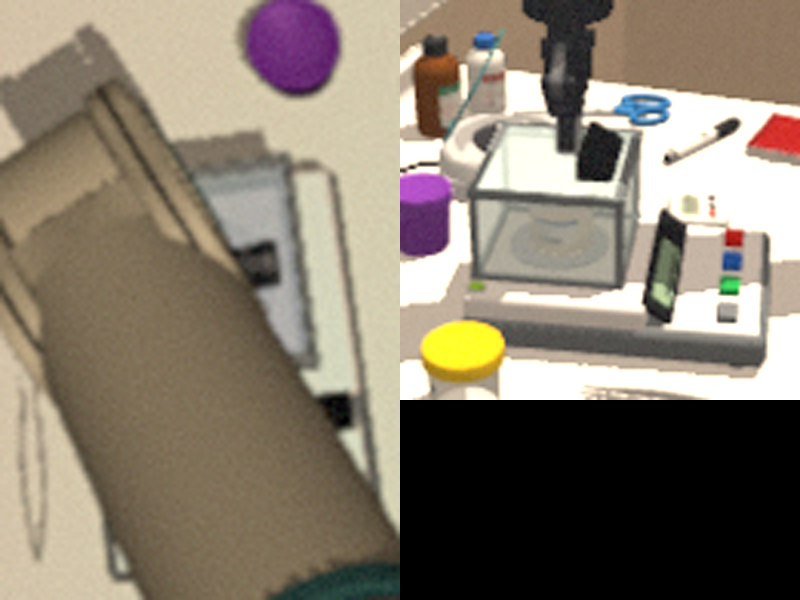

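The picture agrees with the measurements: motion stopped and the force rose to about 5 N, so the lid is on its front stop. The glass covers the whole shield and the ledge is at crop (600,152). Now I'll back off, lift, and move above the blue key.

Emit:
play_rows --series '[{"x": -0.3,"y": 0,"z": 0,"spin": 0,"jaw": 0},{"x": -0.4,"y": 0,"z": 0,"spin": 0,"jaw": 0},{"x": 0,"y": 0,"z": -2,"spin": 0,"jaw": 0},{"x": 0,"y": 0,"z": -2,"spin": 0,"jaw": 0},{"x": 0,"y": 0,"z": -2,"spin": 0,"jaw": 0},{"x": 0,"y": 0,"z": 0,"spin": 0,"jaw": 0}]'

```text
time_s: 9.65
position: [0.5956, 0.3286, 0.1812]
orientation: [-0.085, 0.996, 0.002, 0.003]
wrist_force: [0.9, -0.4, 0.6]
gripper_width: -0.0001
```

Emit:
play_rows --series '[{"x": 2.2,"y": -0.3,"z": 0,"spin": 0,"jaw": 0},{"x": 2.2,"y": -0.3,"z": 0,"spin": 0,"jaw": 0},{"x": 2.2,"y": -0.3,"z": 0,"spin": 0,"jaw": 0},{"x": 2.2,"y": -0.3,"z": 0,"spin": 0,"jaw": 0},{"x": 2.2,"y": -0.3,"z": 0,"spin": 0,"jaw": 0},{"x": 2.2,"y": -0.3,"z": 0,"spin": 0,"jaw": 0},{"x": 2.0,"y": -0.3,"z": 0,"spin": 0,"jaw": 0},{"x": 0,"y": 0,"z": 0,"spin": 0,"jaw": 0}]'

```text
time_s: 10.32
position: [0.4423, 0.2789, 0.1763]
orientation: [-0.086, 0.996, -0.001, -0.003]
wrist_force: [-0.5, 0.1, 0.4]
gripper_width: 0.0001
```

Emit:
play_rows --series '[{"x": 0,"y": 0,"z": 2.5,"spin": 0,"jaw": 0},{"x": 0,"y": 0,"z": 2.5,"spin": 0,"jaw": 0},{"x": 0,"y": 0,"z": 2.5,"spin": 0,"jaw": 0},{"x": 0,"y": 0,"z": 2.5,"spin": 0,"jaw": 0},{"x": 0,"y": 0,"z": 2,"spin": 0,"jaw": 0},{"x": 0,"y": 0,"z": 1,"spin": 0,"jaw": 0},{"x": 0,"y": 0,"z": 0,"spin": 0,"jaw": 0},{"x": 0,"y": 0,"z": 0,"spin": 0,"jaw": 0}]'

```text
time_s: 10.98
position: [0.4475, 0.2807, 0.0467]
orientation: [-0.085, 0.996, -0.0, -0.0]
wrist_force: [0.3, -0.3, -0.0]
gripper_width: 0.0002
```

```bash
python3 chk.py c3.npz 0.055;python3 - <<'E'
import numpy as np,cv2
a=np.load("c3.npz")["p"][165:265,230:350]
cv2.imwrite("pics/k.png",cv2.convertScaleAbs(cv2.cvtColor(cv2.resize(a,(720,600),interpolation=2),cv2.COLOR_RGB2BGR),alpha=1.4))
from h import *
print((proj("side",[.448,.2805,.045])-[230,165])*6)
E
```

```text
11.0333 [0.448  0.281  0.0474] [-0.39489466  0.34962422 -0.59058621]
[[0.441 0.287 0.083]
 [0.438 0.288 0.085]
 [0.448 0.289 0.086]
 [0.451 0.291 0.086]
 [0.449 0.289 0.089]
 [0.454 0.289 0.091]
 [0.443 0.293 0.092]
 [0.45  0.297 0.093]]
[408.58616526 350.89141962]
```

View pics/k.png

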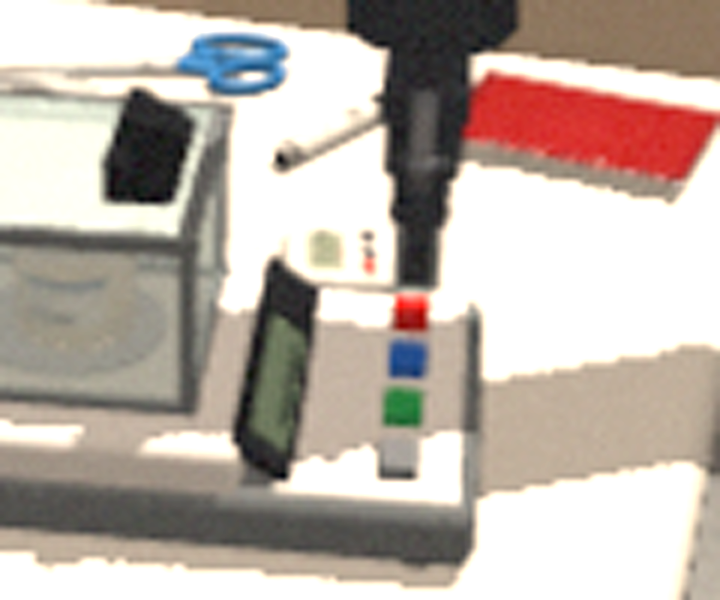

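The side crop shows the tip at (415,285), about 38 mm above the blue key at (408,357) and in line with it vertically, clear of red and green. The lid is shut. I'll descend and then press lightly.

Emit:
play_rows --series '[{"x": 0,"y": 0,"z": 1.2,"spin": 0,"jaw": 0},{"x": 0,"y": 0,"z": 1.0,"spin": 0,"jaw": 0},{"x": 0,"y": 0,"z": 0.6,"spin": 0,"jaw": 0},{"x": 0,"y": 0,"z": 0.3,"spin": 0,"jaw": 0},{"x": 0,"y": 0,"z": 0,"spin": 0,"jaw": 0},{"x": 0,"y": 0,"z": 0,"spin": 0,"jaw": 0}]'

```text
time_s: 11.53
position: [0.4475, 0.2806, 0.0159]
orientation: [-0.085, 0.996, 0.0, 0.0]
wrist_force: [-0.7, -0.1, 0.8]
gripper_width: 0.0003
```

Emit:
play_rows --series '[{"x": 0,"y": 0,"z": 0.2,"spin": 0,"jaw": 0},{"x": 0,"y": 0,"z": 0.2,"spin": 0,"jaw": 0},{"x": 0,"y": 0,"z": 0.1,"spin": 0,"jaw": 0},{"x": 0,"y": 0,"z": 0,"spin": 0,"jaw": 0}]'

```text
time_s: 11.87
position: [0.4473, 0.2805, 0.0107]
orientation: [-0.085, 0.996, -0.0, -0.0]
wrist_force: [-0.4, 0.2, 0.4]
gripper_width: 0.0
```

Emit:
play_rows --series '[{"x": 0,"y": 0,"z": 0.1,"spin": 0,"jaw": 0},{"x": 0,"y": 0,"z": 0.1,"spin": 0,"jaw": 0},{"x": 0,"y": 0,"z": 0,"spin": 0,"jaw": 0},{"x": 0,"y": 0,"z": 0,"spin": 0,"jaw": 0}]'

```text
time_s: 12.2
position: [0.4474, 0.2805, 0.0088]
orientation: [-0.085, 0.996, -0.0, -0.0]
wrist_force: [-1.0, 0.4, -0.2]
gripper_width: 0.0003
```

Emit:
play_rows --series '[{"x": 0,"y": 0,"z": 0.1,"spin": 0,"jaw": 0},{"x": 0,"y": 0,"z": 0.1,"spin": 0,"jaw": 0},{"x": 0,"y": 0,"z": 0,"spin": 0,"jaw": 0},{"x": 0,"y": 0,"z": 0,"spin": 0,"jaw": 0}]'

```text
time_s: 12.53
position: [0.4474, 0.2806, 0.0068]
orientation: [-0.085, 0.996, 0.0, 0.0]
wrist_force: [0.1, -0.8, 2.5]
gripper_width: -0.0002
```

Emit:
play_rows --series '[{"x": 0,"y": 0,"z": 0.1,"spin": 0,"jaw": 0},{"x": 0,"y": 0,"z": 0.1,"spin": 0,"jaw": 0},{"x": 0,"y": 0,"z": 0,"spin": 0,"jaw": 0},{"x": 0,"y": 0,"z": 0,"spin": 0,"jaw": 0}]'

```text
time_s: 12.87
position: [0.4475, 0.2806, 0.0049]
orientation: [-0.085, 0.996, 0.0, 0.0]
wrist_force: [-0.8, -0.4, 3.7]
gripper_width: -0.0001
```

Emit:
play_rows --series '[{"x": 0,"y": 0,"z": 0.1,"spin": 0,"jaw": 0},{"x": 0,"y": 0,"z": 0,"spin": 0,"jaw": 0},{"x": 0,"y": 0,"z": 0,"spin": 0,"jaw": 0}]'

```text
time_s: 13.12
position: [0.4475, 0.2806, 0.0044]
orientation: [-0.085, 0.996, 0.0, 0.0]
wrist_force: [-0.7, -1.1, 9.4]
gripper_width: 0.0004
```

The key is on its stop at about 9 N, below the 20 N limit. Now I'll lift clear.

Emit:
play_rows --series '[{"x": 0,"y": 0,"z": -0.3,"spin": 0,"jaw": 0},{"x": 0,"y": 0,"z": -0.5,"spin": 0,"jaw": 0},{"x": 0,"y": 0,"z": -2,"spin": 0,"jaw": 0},{"x": 0,"y": 0,"z": -3,"spin": 0,"jaw": 0},{"x": 0,"y": 0,"z": -3,"spin": 0,"jaw": 0},{"x": 0,"y": 0,"z": -3,"spin": 0,"jaw": 0},{"x": 0,"y": 0,"z": -3,"spin": 0,"jaw": 0},{"x": 0,"y": 0,"z": -3,"spin": 0,"jaw": 0}]'

```text
time_s: 13.78
position: [0.447, 0.2803, 0.1832]
orientation: [-0.085, 0.996, -0.0, -0.0]
wrist_force: [0.4, 1.0, -1.0]
gripper_width: -0.0004
```

Emit:
play_rows --series '[{"x": 0,"y": 2.5,"z": -2,"spin": 0,"jaw": 0},{"x": 0,"y": 2.5,"z": -2,"spin": 0,"jaw": 0},{"x": 0,"y": 2.5,"z": 0,"spin": 0,"jaw": 0},{"x": 0,"y": 2.5,"z": 0,"spin": 0,"jaw": 0},{"x": 0,"y": 2.5,"z": 0,"spin": 0,"jaw": 0},{"x": 0,"y": 2.5,"z": 0,"spin": 0,"jaw": 0},{"x": 0,"y": 0,"z": 0,"spin": 0,"jaw": 0},{"x": 0,"y": 0,"z": 0,"spin": 0,"jaw": 0}]'

```text
time_s: 14.45
position: [0.4206, 0.4297, 0.2213]
orientation: [-0.087, 0.996, -0.0, -0.001]
wrist_force: [0.2, -0.9, 1.1]
gripper_width: 0.0001
```

```bash
python3 snap.py s5
```

```text
14.55 [0.42204619 0.42714336 0.22145365] [ 0.35819187  0.16003084 -0.81989057]
```

View pics/s5.png

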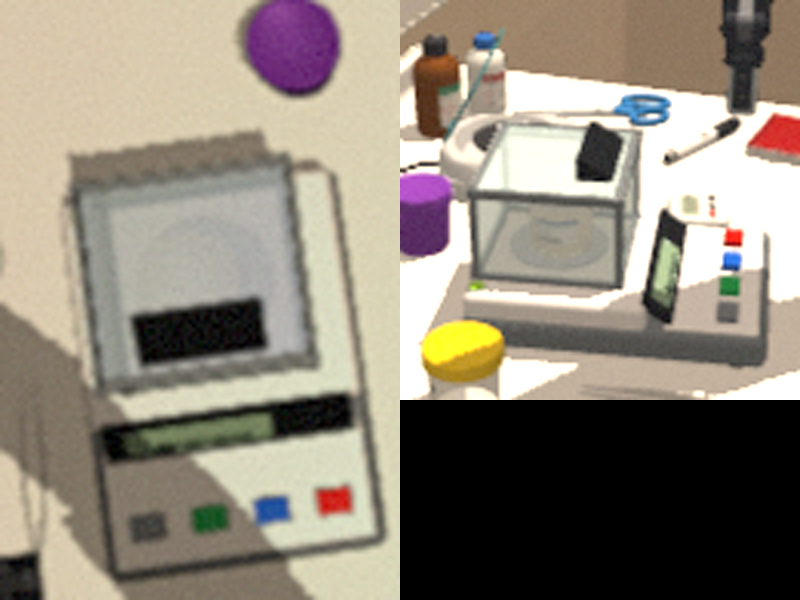

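The lid covers the shield completely, the keys look level, the cup's shadow is centred on the pan, and the hand is clear. One numeric check of the ledge, then I'll hand in.

```bash
python3 - <<'E'
from h import *
from rig import order
p=np.load("s5.npz")["top"];m=np.zeros(p.shape[:2],np.uint8);m[190:214,190:240]=p[190:214,190:240].max(2)<45
b=cv2.boxPoints(cv2.minAreaRect(cv2.findNonZero(m)));b=b[np.argsort(b[:,1])]
k=(ray("top",b[0],.1645)+ray("top",b[1],.1645))[:2]/2-[.538,.3174]
print("ledge face local x",k@[.9854,.1702],"expected .0385; before .0868")
order.sign_off()
E
```

```text
ledge face local x 0.03575270227252538 expected .0385; before .0868
the job is handed in; nothing more can be done
```

I pushed the lid shut against its front stop, then pressed the blue key to its bottom. After that I lifted the hand well clear and handed the job in at about 14.6 s of the 48 s. The hand-in gives no verdict.

- **Lid:** motion stopped as the force rose to about 5 N. Afterwards the camera put the ledge face at balance x = 35.8 mm against 38.5 mm for fully shut. That 2.7 mm is about the camera's accuracy.
- **Blue key:** wrist force peaked at about 9 N at the end of travel, under the 20 N limit. I lifted straight off. In the last picture all four keys look level, though I did not measure their heights.
- **Cup and bench:** the cup is still on the pan, and nothing I could see had moved. The last view was a crop of the balance area, so it does not show every loose item.
- **What disagreed:** the reported TCP reads about 36 mm lower than the real fingertips. My first push therefore passed over the ledge without touching it. I measured the offset from the depth images, used it for everything after, and the contact heights at both the ledge and the key fitted it.

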